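Shut and latch the cement box

ROBOT

A 6-joint arm with a two-finger parallel gripper is mounted at the origin on the work surface. World frame = base frame: x ahead of the robot, y to its left, z up, the work surface at z = 0. Lengths are in mm, angles in degrees, forces in N, time in s.
With the tool pointing down it reaches from about 300 to 850 mm from the base axis. Payload 4.2 kg.
Tool frame: the origin (TCP) lies midway between the tips of the shut fingers; the grasp point (between the pads) lies 19 mm behind it; z points along the fingers, y is the line along which they close (so a half turn about z gives the same grasp; the last joint's range is limited). The gripper opens to 91 mm and grips with 3 to 60 N. Pads are 32 mm wide; open, the fingers measure 118 mm over their backs; the gripper's body (76 mm by 178 mm) begins 60 mm behind the grasp point.
Start: joints at [65.317, 18.312, 89.639, -0, 72.044, -1.146], TCP at [229.626, 527.176, 213.976] pointing down, gripper open.
Joint ranges: [-177.97, 177.97], [-48.28, 115.42], [12.27, 149.76], [-77.06, 257.06], [2.81, 150.46], [-146.56, 146.56]. Speed limits (degrees/s): [147.25, 147.25, 180, 180, 180, 180].

INTERFACE

Orientations are given as [roll, pitch, yaw] about the fixed x, y, z axes, in that order (R = Rz(yaw) Ry(pitch) Rx(roll)).
In Python, from workcell import env gives the robot as it stands.
- The arm moves only by the shell command python3 -m jog 'ROWS' [FORCE]. ROWS is a JSON object of lists of equal length, an entry for each row: "jaw": the finger opening in mm, from 0 to 91.2; "slide": the shift along the tool's x, y, z in units of 30 mm (1.0 is 30 mm), a list of three; "spin": the turn about the tool's z in units of 8 degrees (1.0 is 8 degrees). In form: {"jaw": [jaw, ...], "slide": [[dx, dy, dz], ...], "spin": [spin, ...]}. A call has 1 to 10 rows; each row shifts and turns the commanded pose from where the row before left it, along the tool's axes as they then stand; what a row does not reach is not made up. A row lasts 1/10 s, in which the tool goes at most 50 mm and 8.59 degrees, less where a joint would pass 70% of its speed; a pose out of reach is approached as far as the arm can. A call is refused whole if a number of a shift passes 1 or a number of a turn 1, either way. A call with a gripper value outside its range is refused whole. The fingers move at their own pace and stop on an object; FORCE is the grip in N (left out, the last holds). Time passes only in rows, so rows that do not move let the fingers close. It gives the time, the measured TCP pose, the force, the opening and the grip force at its end, in the units of the state.
- env.state(): the state, without advancing time (a new reading comes with each control period).
- env.grab_frame(name): name is "scene" or "top" or "wrist"; returns the picture (420x560x3 uint8, red, green, blue); there is no depth.
- env.camera_model(name): a dict with "fx", "fy", "cx", "cy" (pixels), "camera_from_world" (4x4, takes a point from world to camera coordinates). Camera axes: x right, y up, looking along -z (the intrinsics and any distortion apply to the point x, -y, -z); pixel columns grow to the right and rows downward; lengths in mm; the calibration is good to about 2 mm. A picture is of the moment at which its call begins: read the wrist's pose just before it. camera_model takes no time and is no camera call; for the wrist camera it gives the pose at the moment of the call.
- env.job_done(): hands the job in; it is judged then, once.
The state is a dict: "time_s": time; "qpos": joint angles; "qvel": joint speeds; "effort": joint torques, N m; "ee_pos": TCP position; "ee_rot": TCP orientation; "force": force on the tool from outside, world axes, zero at the start; "torque": the same for the moment, N m; "gripper_width": finger opening in mm; "gripper_force": force on a finger pad.
Only numpy, scipy, OpenCV 4.12 (cv2) and the standard library are available. Lean on these libraries where they do the work, as an engineer would, in place of code of your own. Each camera call takes 0.05 s, during which the arm holds its last target. There are 200 camera calls.

TASK

Put the shoe repairer's cement away for the night: close the lid of the steel cement box gently, right down, then swing its latch handle across the lid, up the ramp of the strike and over the lip, and press it fully home into the notch. Feel for the stop behind the notch and do not force the handle against it; let go and leave the other things on the bench where they are.

Things in the scene. Friction and masses are not known exactly. Their poses are not given: they have to be found in the camera images.
- cement_box: Grey steel box, 190 (x) x 270 (y) x 120 mm high, open on top, fixed to the bench. Origin: centre of its underside; -x is its front (robot side), z up. A bracket on the front carries the fixed vertical stud of the latch handle at box x = -120, y = 0 mm.
- stud_top (a point): Top of the nut on the latch stud, 21 mm wide, 190 mm above the bench, at box x = -120, y = 0. Does not move. Spring washers under the nut make the handle stiff on the stud: it stays at whatever height and turn it is left, and needs a push of about 6 N to go down and about 10 N to rise.
- lid: Grey steel lid, 10 mm thick, hinged on the box's rear (+x) rim. Origin on the hinge line (box x = 95, y = 0, z = 121 mm) at the lid's underside; its x axis runs from front to hinge, z out of its top face. It reaches 196 mm from hinge to front edge and 141 mm to each side. Shut, its top is 131 mm above the bench.
- lid_hinge (a joint): Lid angle, rad: 0 shut, grows as the front edge rises; starts half open (0.45 to 0.8). Stiff hinge: the lid stays where it is left; a push of 2 to 5 N near its front edge closes it until it meets the solid rim at 0. Slamming means closing faster than 2.5 rad/s.
- lid_push (a point): Bare spot on the lid's top face to push it shut: 165 mm from the hinge line, 90 mm towards box +y, clear of strike and handle. Moves with the lid.
- strike_line (a point): Point on the lid's top face that, lid shut, lies straight behind the stud (box +x), 55 mm from it. Here lies the steel strike, curved round the stud, 46 to 64 mm from it. In the order the handle meets it: ramp rising from 2.5 to 11 mm in 36 mm, flat lip 6 mm, notch 11 mm wide with its floor 3 mm above the lid, stop 19.5 mm high.
- latch: Swing handle: hub on the stud; flat arm 14 mm wide, 130 mm long from the stud along its own -y; at 120 mm an upright round wooden grip, 24 mm in diameter, 36 mm tall; under the arm, 47 to 63 mm from the stud, a round-edged nose 8 mm thick that rides the strike. Origin on the stud axis, 131 mm above the bench when down.
- latch_turn (a joint): Handle turn, rad, counter-clockwise from above. 0: arm points to box -y (parked, starts -0.2 to 0.15). pi/2: arm points to box +x over the lid. The nose meets the ramp at about 0.4 to 1.0. The strike is screwed through a long curved slot, so the notch's middle lies anywhere from pi/2 - 0.32 to pi/2 + 0.32; find it by feel: the stop is just past it.
- latch_lift (a joint): Height of the handle on the stud, m: 0 down, most 0.016. The ramp lifts it to about 0.008; past the lip it must be pressed down, and is home at about 0. Turning takes 2 to 8 N at the grip on the ramp. The nose must not bear on the strike with over 45 N: about 19 N sideways at the grip against the stop, or about 50 N down on the grip.
- latch_grip (a point): Centre of the top of the handle's wooden grip, 120 mm from the stud axis, 196 mm above the bench when down; the arm's top is 36 mm below it. Moves with the handle.
- shoe_last: Wooden shoe last, 240 mm long, up to 86 mm tall, lying to the right of the box. A bystander; origin at its underside
- hammer: Hammer with a wooden handle, 260 mm, lying to the left of the box. A bystander; origin at its underside
- awl: Awl with a wooden handle, 150 mm. A bystander; origin at its underside
- tack_jar: Glass jar of 60 mm diameter, 85 mm tall, standing in front of the box. A bystander; origin at its underside
- polish_tin: Round flat tin, 76 mm wide, 26 mm tall, in front of the box. A bystander; origin at its underside
- rubber_heel: Black rubber heel, about 88 x 58 x 22 mm, right of the box. A bystander; origin at its underside
- glue_brush: Flat brush with a wooden handle, 170 mm. A bystander; origin at its underside

How it is judged:
By the outcome, as a careful person would: the job done as asked, in the order asked, and still so for the second after the job is handed in, with the robot touching nothing.
It also fails if it takes over 70 s, if anything falls off the work surface, if the arm or the gripper's body presses on something with over 40 N, if the wrist force passes 120 N, or if a joint passes its speed limit or range.

## Working session

There is one attempt and no reset: what is moved stays moved. The work goes in short steps, Python scripts to look and compute and a shell command to move; the robot and the scene stay as the last step left them, time stands still between calls to the robot, and variables do not carry over. Pictures are saved under pics/ and viewed, at most 10 in all, crops included, and the job is handed in when it is done.

```bash
mkdir -p pics; ls; python3 - <<'E'
from workcell import env
import cv2
s=env.state();print({k:s[k] for k in("time_s","ee_pos","ee_rot","force","gripper_width")})
for n in("scene","top"):
    cv2.imwrite(f"pics/{n}0.png",env.grab_frame(n)[:,:,::-1]);m=env.camera_model(n);print(n,m)
E
```

```text
pics
{'time_s': 0.0, 'ee_pos': array([229.41109705, 526.70450596, 213.10163986]), 'ee_rot': array([-1.79898154e+02, -8.39001653e-04,  1.56461965e+02]), 'force': array([-0.48490176, -0.62655141,  0.77855498]), 'gripper_width': 91.18857849526701}
scene {'fx': 472.30910721461817, 'fy': 472.30910721461817, 'cx': 285.3255101595017, 'cy': 208.83126316434942, 'camera_from_world': array([[-8.11260533e-01,  5.84473328e-01,  1.57250291e-02,
         4.27645358e+02],
       [-4.48680749e-01, -6.39571779e-01,  6.24206316e-01,
         1.35061459e+02],
       [ 3.74889228e-01,  4.99338431e-01,  7.81101273e-01,
        -1.38602980e+03],
       [ 0.00000000e+00,  0.00000000e+00,  0.00000000e+00,
         1.00000000e+00]])}
top {'fx': 461.40180206813574, 'fy': 461.40180206813574, 'cx': 278.2826270895672, 'cy': 204.47385838070173, 'camera_from_world': array([[ 3.00447300e-03, -9.99976556e-01,  6.15309379e-03,
         1.59252542e+01],
       [ 9.77900136e-01,  4.22435387e-03,  2.09029850e-01,
        -5.16750968e+02],
       [-2.09050942e-01,  5.38908671e-03,  9.77889902e-01,
        -1.19475436e+03],
       [ 0.00000000e+00,  0.00000000e+00,  0.00000000e+00,
         1.00000000e+00]])}
```

View pics/scene0.png

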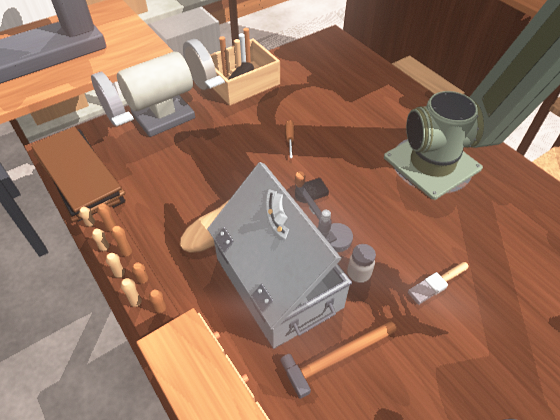

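View pics/top0.png

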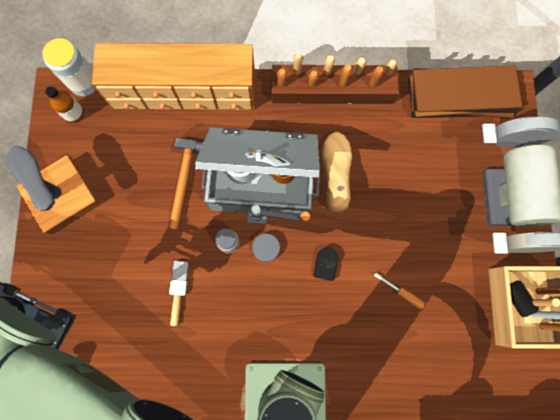

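The scene view shows the half-open lid, with the stud at about (326,215) and the orange grip at about (300,176). In the top view the stud is at about (257,211) and the grip at about (305,216). I'll enlarge both for precise picks.

```bash
python3 - <<'E'
import cv2,numpy as np
a=cv2.imread("pics/top0.png")[110:260,165:365];b=cv2.imread("pics/scene0.png")[150:350,200:400]
cv2.imwrite("pics/c1.png",cv2.resize(a,None,fx=4,fy=4,interpolation=cv2.INTER_CUBIC))
cv2.imwrite("pics/c2.png",cv2.resize(b,None,fx=3,fy=3,interpolation=cv2.INTER_CUBIC))
E
```

```text
(no output)
```

View pics/c1.png

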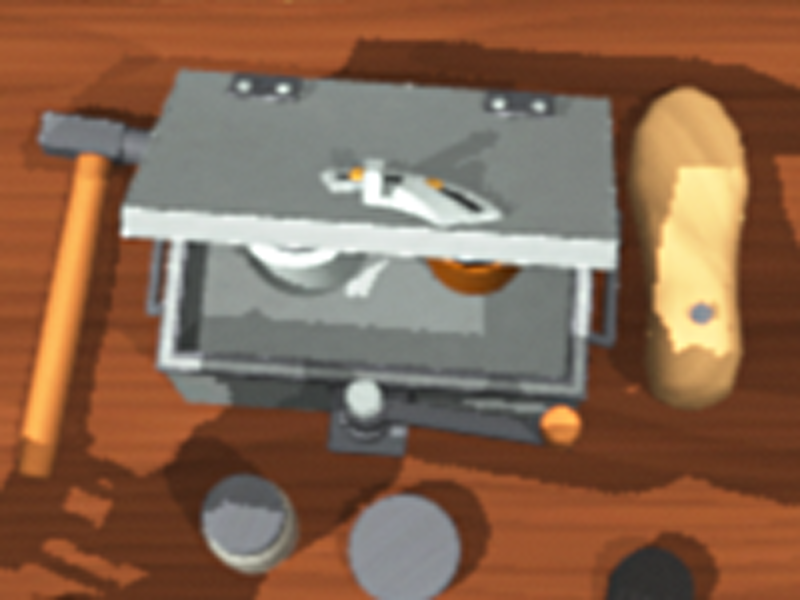

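View pics/c2.png

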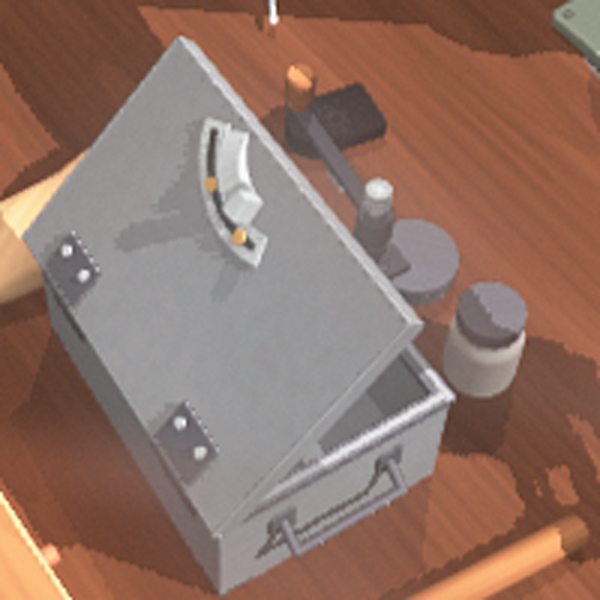

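```bash
cat > h.py <<'E'
from workcell import env
import numpy as np
def ray(n,u,v):
    m=env.camera_model(n);T=m["camera_from_world"];R=T[:3,:3];c=-R.T@T[:3,3]
    d=R.T@np.array([(u-m["cx"])/m["fx"],-(v-m["cy"])/m["fy"],-1]);return c,d/np.linalg.norm(d)
def tri(p,q):
    (a,d),(b,e)=ray("top",*p),ray("scene",*q)
    s=np.linalg.lstsq(np.c_[d,-e],b-a,rcond=None)[0];x,y=a+s[0]*d,b+s[1]*e
    return (x+y)/2,np.linalg.norm(x-y)
def plane(n,u,v,z):
    c,d=ray(n,u,v);return c+d*(z-c[2])/d[2]
T=lambda u,v:(165+(u+.5)/4-.5,110+(v+.5)/4-.5)
S=lambda u,v:(200+(u+.5)/3-.5,150+(v+.5)/3-.5)
E
python3 - <<'E'
from h import *
np.set_printoptions(precision=1,suppress=True)
for n,t,s,z in[("stud",(364,395),(379,186),190),("grip",(561,422),(301,72),196),("lidL",(122,208),(419,320),None),("lidR",(619,240),(183,39),None),
 ("stopL",(370,160),(240,222),None)]:
    p,e=tri(T(*t),S(*s));print(n,p,e)
    if z:print("  planes",plane("top",*T(*t),z),plane("scene",*S(*s),z))
for n,u in[("rimFL",(160,362)),("rimFR",(583,388))]:print(n,plane("top",*T(*u),120))
for n,u in[("jar",(247,510))]:print(n,plane("top",*T(*u),85))
for n,u in[("hingeL",(183,72)),("hingeR",(608,98))]:print(n,plane("top",*T(*u),131))
E
```

```text
stud [476.8  73.6 192.4] 1.9847339171095462
  planes [477.9  73.  190. ] [474.9  73.1 190. ]
grip [459.5 -43.8 198.5] 2.417990326600466
  planes [460.8 -44.9 196. ] [457.3 -44.5 196. ]
lidL [567.2 210.7 270.6] 6.387626403578492
lidR [550.2 -71.4 265.9] 7.849518823896411
stopL [603.3  72.3 246.9] 9.47781849515036
rimFL [513.3 207.2 120. ]
rimFR [497.4 -64.  120. ]
jar [422.8 152.6  85. ]
hingeL [706.2 197.4 131. ]
hingeR [689.6 -81.9 131. ]
```

Stud ≈ (476.5, 73), box yaw ≈ -3.4°, lid ≈ 0.76 rad, handle ≈ -0.09 rad. I'll move above the lid push spot first, with the jaws shut and tool y along box y.

```bash
python3 -m jog '{"jaw":[0,0,0,0,0,0,0,0,0,0],"slide":[[0,0,-1],[0,0,-1],[0,0,-1],[-0.9,-0.84,0],[-0.9,-0.84,0],[-0.9,-0.84,0],[-0.9,-0.84,0],[-0.9,-0.84,0],[-0.9,-0.84,0],[-0.9,-0.84,0]],"spin":[-0.84,-0.84,-0.83,0,0,0,0,0,0,0]}' 20
python3 -m jog '{"jaw":[0,0,0,0,0,0,0,0],"slide":[[-0.9,-0.84,0],[-0.9,-0.84,0],[-0.9,-0.84,0],[-0.9,-0.84,0],[-0.9,-0.84,0],[-0.9,-0.84,0],[-0.9,-0.84,0],[0,0,0]],"spin":[0,0,0,0,0,0,0,0]}'
```

```text
time_s: 1.1
ee_pos: [408.3, 338.4, 303.6]
ee_rot: [-180.0, -0.0, 176.5]
force: [-0.2, 1.1, 0.3]
gripper_width: 14.3
gripper_force: 0.0
time_s: 1.9
ee_pos: [588.0, 148.9, 302.5]
ee_rot: [-179.9, -0.0, 176.3]
force: [-0.3, 1.0, 0.4]
gripper_width: 0.1
gripper_force: 0.0
```

```bash
python3 -m jog '{"jaw":[0,0,0,0,0,0,0,0,0,0],"slide":[[0.13,0.24,0.6],[0,0,0.5],[0,0,0.3],[0,0,0.2],[0,0,0.1],[0,0,0.1],[0,0,0.1],[0,0,0.1],[0,0,0.1],[0,0,0]],"spin":[0,0,0,0,0,0,0,0,0,0]}'
```

```text
time_s: 2.9
ee_pos: [582.1, 159.7, 240.2]
ee_rot: [180.0, -0.0, 176.5]
force: [0.6, -0.3, 1.8]
gripper_width: 0.5
gripper_force: 0.8
```

```bash
python3 -m jog '{"jaw":[0,0,0,0,0,0,0,0,0,0],"slide":[[0.14,0,0.17],[0.14,0,0.17],[0.14,0,0.17],[0.14,0,0.17],[0.1,0,0.15],[0.1,0,0.15],[0.1,0,0.15],[0.1,0,0.15],[0.1,0,0.15],[0.1,0,0.15]],"spin":[0,0,0,0,0,0,0,0,0,0]}'
python3 -m jog '{"jaw":[0,0,0,0,0,0,0,0,0,0],"slide":[[0.07,0,0.15],[0.07,0,0.15],[0.07,0,0.15],[0.07,0,0.15],[0.06,0,0.15],[0.06,0,0.15],[0.06,0,0.15],[0.03,0,0.15],[0.03,0,0.15],[0.03,0,0.15]],"spin":[0,0,0,0,0,0,0,0,0,0]}'
```

```text
time_s: 3.9
ee_pos: [547.1, 161.7, 193.2]
ee_rot: [-180.0, -0.0, 176.5]
force: [2.8, 0.3, 1.1]
gripper_width: 0.4
gripper_force: 1.0
time_s: 4.9
ee_pos: [530.9, 162.8, 148.2]
ee_rot: [180.0, -0.0, 176.5]
force: [1.5, -0.3, 1.8]
gripper_width: 0.3
gripper_force: 0.8
```

```bash
python3 -m jog '{"jaw":[0,0,0,0,0,0,0,0],"slide":[[0,0,0.1],[0,0,0.1],[0,0,0.1],[0,0,0.1],[0,0,0.05],[0,0,0.05],[0,0,0.03],[0,0,0]],"spin":[0,0,0,0,0,0,0,0]}'
```

```text
time_s: 5.7
ee_pos: [531.2, 162.7, 132.5]
ee_rot: [-180.0, 0.0, 176.5]
force: [0.3, -0.0, 0.3]
gripper_width: 0.1
gripper_force: 0.0
```

```bash
for i in 1 2; do python3 -m jog '{"jaw":[0,0,0],"slide":[[0,0,0.05],[0,0,0.03],[0,0,0]],"spin":[0,0,0]}'|sed -n '2p;4p'; done
```

```text
ee_pos: [531.4, 162.8, 131.3]
force: [-0.9, -0.4, 5.8]
ee_pos: [531.4, 162.8, 131.2]
force: [-6.2, -1.8, 18.2]
```

```bash
python3 -m jog '{"jaw":[0,0,0,0,0,0,0,0,0],"slide":[[0,0,-0.2],[0,0,-0.6],[0,0,-1],[0,0,-1],[0,0,-1],[0,1,0],[0,1,0],[0,1,0],[0,0,0]],"spin":[0,0,0,0,0,0,0,0,0]}'
python3 - <<'E'
from workcell import env
import cv2
a=env.grab_frame("top")[110:260,165:365,::-1];b=env.grab_frame("scene")[150:350,200:400,::-1]
a=cv2.resize(a,(533,400),interpolation=cv2.INTER_CUBIC);cv2.imwrite("pics/d1.png",cv2.resize(a,(800,600)))
cv2.imwrite("pics/d2.png",cv2.resize(b,None,fx=3,fy=3,interpolation=cv2.INTER_CUBIC))
E
```

```text
time_s: 7.2
ee_pos: [536.7, 255.7, 241.3]
ee_rot: [179.9, 0.0, 176.7]
force: [-0.8, -0.7, -0.3]
gripper_width: 0.4
gripper_force: 0.0
```

View pics/d1.png

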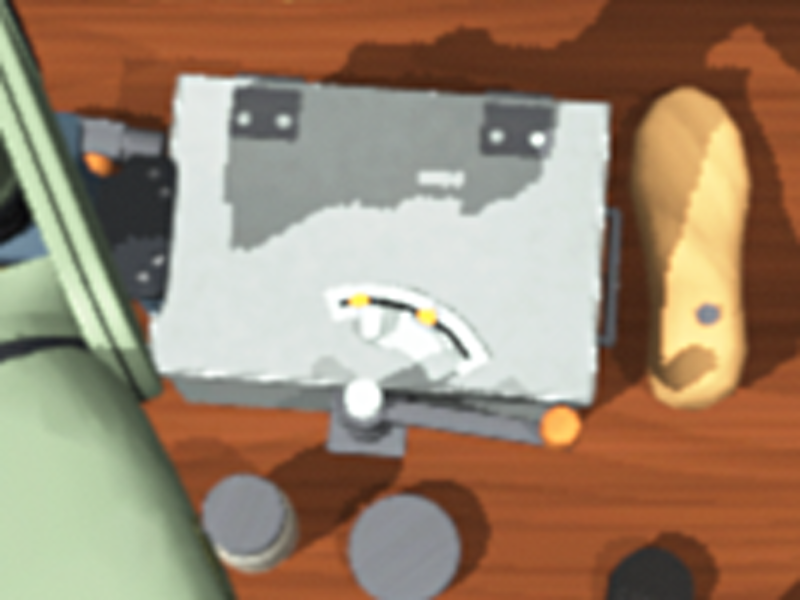

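The lid is shut flat. The strike curves from about (485,360) to its stop block at about (372,322), and the grip is still at (560,426). Next I'll move over the grip.

```bash
python3 - <<'E'
from h import *
st=np.array([476.5,73]);bx=np.array([.998,-.059]);by=np.array([.059,.998])
for u in[(372,322),(363,320),(385,325),(330,300),(487,358)]:
    d=plane("top",*T(*u),142)[:2]-st;x,y=d@bx,d@by;print(u,np.hypot(x,y),np.arctan2(x,-y))
E
python3 -m jog '{"jaw":[55,55,55,55,55,55,55,55,55,55],"slide":[[0.2,-1,0],[0.2,-1,0],[0.2,-1,0],[0.2,-1,0],[0.2,-1,0],[0.2,-1,0],[0.2,-1,0],[0.2,-1,0],[0.2,-1,0],[0.2,-1,0]],"spin":[0,0,0,0,0,0,0,0,0,0]}' >/dev/null
python3 -m jog '{"jaw":[55,55,55,55,55,55,55,55,55,55],"slide":[[0,-0.15,0],[0,0,0],[0,0,0],[0,0,0],[0,0,0],[0,0,0],[0,0,0],[0,0,0],[0,0,0],[0,0,0]],"spin":[1,1,1,1,1,1,1,1,1,1]}'>/dev/null
python3 -m jog '{"jaw":[55,55,55],"slide":[[0,0,0],[0,0,0],[0,0,0]],"spin":[1,0.9,0]}'
```

```text
(372, 322) 58.4248370807693 1.5899809615769132
(363, 320) 59.75035025172855 1.68641417138022
(385, 325) 57.443920944061375 1.4448186565345233
(330, 300) 76.62320061156352 1.9548114099230829
(487, 358) 82.95433381845967 0.4994263026372587
time_s: 9.6
ee_pos: [457.6, -48.7, 241.8]
ee_rot: [180.0, 0.0, 81.3]
force: [-0.2, -0.6, 0.1]
gripper_width: 54.9
gripper_force: 0.0
```

```bash
python3 -m jog '{"jaw":[55,55,55,55,55,55,34,34,34,34],"slide":[[0.14,0.03,0.7],[0,0,0.5],[0,0,0.4],[0,0,0.35],[0,0,0.2],[0,0,0],[0,0,0],[0,0,0],[0,0,0],[0,0,0]],"spin":[0,0,0,0,0,0,0,0,0,0]}' 3
python3 - <<'E'
from workcell import env
import cv2
cv2.imwrite("pics/w1.png",env.grab_frame("wrist")[:,:,::-1])
E
```

```text
time_s: 10.6
ee_pos: [459.9, -43.7, 177.7]
ee_rot: [180.0, -0.0, 81.3]
force: [-0.3, 0.5, 0.5]
gripper_width: 33.8
gripper_force: 0.0
```

View pics/w1.png

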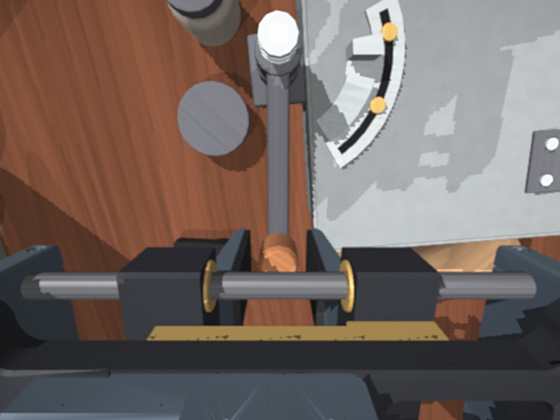

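The grip sits centred between the open fingers and the arm points straight at the stud (278,40). Now I'll sweep to just before the ramp.

```bash
cat > p.py <<'E'
from h import *
s=env.state();d=s["ee_pos"][:2]-[476.5,73];b=np.radians(-3.4);x=d@[np.cos(b),np.sin(b)];y=d@[-np.sin(b),np.cos(b)]
a=np.arctan2(x,-y);yw=np.radians(s["ee_rot"][2]);t=np.array([np.sin(yw),-np.cos(yw)]);r=np.array([np.cos(yw),np.sin(yw)])
f=s["force"];print("t%.1f r%.1f phi%.3f (%.1fdeg) yawphi %.1f z%.1f | Ft %.1f Fr %.1f Fz %.1f | w%.1f gf%.1f"%(s["time_s"],np.hypot(x,y),a,np.degrees(a),s["ee_rot"][2]-86.6,s["ee_pos"][2],f[:2]@t,f[:2]@r,f[2],s["gripper_width"],s["gripper_force"]))
E
python3 p.py
python3 -m jog '{"jaw":[34,34,34,34,34,34,34,34,34,34],"slide":[[0.01,0.279,0],[0.01,0.279,0],[0.01,0.279,0],[0.01,0.279,0],[0.01,0.279,0],[0.01,0.279,0],[0.01,0.279,0],[0.01,0.279,0],[0.01,0.279,0],[0,0,0]],"spin":[-0.5,-0.5,-0.5,-0.5,-0.5,-0.5,-0.5,-0.5,-0.5,0]}' >/dev/null; python3 p.py
```

```text
t10.7 r117.9 phi-0.082 (-4.7deg) yawphi -5.3 z177.6 | Ft 0.1 Fr -0.7 Fz -1.0 | w34.4 gf0.0
t11.7 r119.0 phi0.560 (32.1deg) yawphi 30.8 z177.3 | Ft -0.6 Fr 0.7 Fz -0.2 | w34.2 gf0.0
```

```bash
for i in 1 2; do python3 -m jog '{"jaw":[34,34,34,34,34,34,34,34,34,34],"slide":[[0,0.14,0],[0,0.14,0],[0,0.14,0],[0.01,0.14,0],[0,0.14,0],[0,0.14,0],[0.01,0.14,0],[0,0.14,0],[0,0.14,0],[0,0.14,0]],"spin":[-0.25,-0.25,-0.25,-0.25,-0.25,-0.25,-0.25,-0.25,-0.25,-0.25]}' >/dev/null; python3 p.py; done
```

```text
t12.7 r117.3 phi0.881 (50.5deg) yawphi 50.7 z176.6 | Ft -6.2 Fr 3.8 Fz 2.3 | w71.5 gf2.9
t13.7 r118.6 phi1.234 (70.7deg) yawphi 70.7 z177.0 | Ft -6.8 Fr 4.8 Fz 3.5 | w91.1 gf3.2
```

The 3 N grip limit let the jaw get pushed open on the ramp. A 14 N limit will push the handle and still stay below the 19 N limit at the stop.

```bash
python3 -m jog '{"jaw":[80,70,60,50,42,34,34,34],"slide":[[0,0,0],[0,0,0],[0,0,0],[0,0,0],[0,0,0],[0,0,0],[0,0,0],[0,0,0]],"spin":[0,0,0,0,0,0,0,0]}' 14 >/dev/null; python3 p.py
python3 - <<'E'
from workcell import env
import cv2
cv2.imwrite("pics/w2.png",env.grab_frame("wrist")[:,:,::-1])
E
```

```text
t14.4 r122.7 phi1.238 (71.0deg) yawphi 70.7 z178.4 | Ft -4.5 Fr -2.3 Fz 1.0 | w33.9 gf2.5
```

View pics/w2.png

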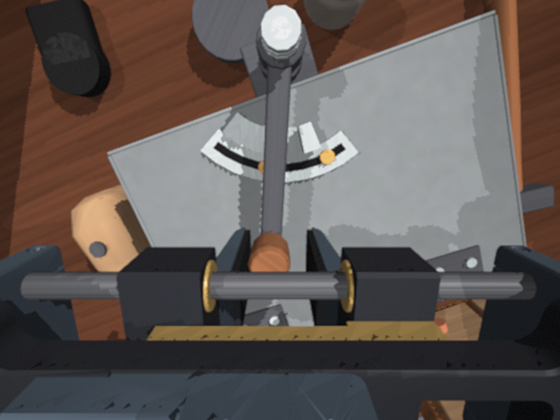

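The handle follows against the rear finger, and the stop block at (312,137) is close ahead. I'll creep in small steps and feel for it.

```bash
for i in 1 2 3; do python3 -m jog '{"jaw":[34,34,34,34],"slide":[[0,0.07,0],[0,0.07,0],[0,0.07,0],[0,0,0]],"spin":[-0.125,-0.125,-0.125,0]}' >/dev/null; python3 p.py; done
```

```text
t14.9 r122.3 phi1.298 (74.4deg) yawphi 73.7 z178.1 | Ft -3.8 Fr -3.8 Fz 1.9 | w33.7 gf1.9
t15.3 r120.7 phi1.363 (78.1deg) yawphi 76.7 z177.2 | Ft -0.9 Fr 0.2 Fz -0.2 | w33.9 gf0.4
t15.7 r121.0 phi1.416 (81.1deg) yawphi 79.8 z177.1 | Ft 0.8 Fr 0.5 Fz -0.6 | w34.0 gf0.0
```

```bash
for i in 1 2 3; do python3 -m jog '{"jaw":[34,34,34],"slide":[[0,0.07,0],[0,0.035,0],[0,0,0]],"spin":[-0.125,-0.0625,0]}' >/dev/null; python3 p.py; done
```

```text
t16.0 r121.3 phi1.439 (82.4deg) yawphi 81.3 z177.3 | Ft -0.2 Fr -0.2 Fz -0.5 | w34.0 gf0.0
t16.3 r121.4 phi1.463 (83.8deg) yawphi 82.8 z177.3 | Ft -0.2 Fr 0.1 Fz -0.6 | w34.1 gf0.5
t16.6 r121.1 phi1.473 (84.4deg) yawphi 84.3 z177.2 | Ft -6.4 Fr 0.9 Fz 0.6 | w33.9 gf3.3
```

```bash
for i in 1 2; do python3 -m jog '{"jaw":[34,34],"slide":[[0,0.03,0],[0,0,0]],"spin":[0,0]}' >/dev/null; python3 p.py; done
```

```text
t16.8 r121.2 phi1.474 (84.5deg) yawphi 84.3 z177.2 | Ft -9.4 Fr 1.5 Fz 0.1 | w34.1 gf4.1
t17.0 r121.2 phi1.476 (84.6deg) yawphi 84.3 z177.1 | Ft -10.6 Fr 0.2 Fz 0.9 | w34.0 gf4.9
```

The stop is found at handle ≈1.43 rad with about 10 N sideways. I'll back off to centre the fingers, rise, shut the jaws and press down on the grip top.

```bash
python3 -m jog '{"jaw":[34,34,34,34,34,34,0,0,0,0],"slide":[[0,-0.12,0],[0,-0.12,0],[0,0,0],[0,0,-0.5],[0,0,-0.6],[0,0,-0.4],[0,0,0],[0,0,0],[0,0,0],[0,0,0]],"spin":[0,0,0,0,0,0,0,0,0,0]}' 14 >/dev/null; python3 p.py
python3 -m jog '{"jaw":[0,0,0,0],"slide":[[0,0,0.1],[0,0,0.1],[0,0,0.1],[0,0,0]],"spin":[0,0,0,0]}' >/dev/null; python3 p.py
python3 - <<'E'
from workcell import env
import cv2
cv2.imwrite("pics/w3.png",env.grab_frame("wrist")[:,:,::-1])
E
```

```text
t18.0 r121.1 phi1.444 (82.7deg) yawphi 84.2 z221.4 | Ft -0.7 Fr 0.8 Fz 0.3 | w4.6 gf0.0
t18.4 r121.2 phi1.443 (82.7deg) yawphi 84.2 z212.5 | Ft -0.2 Fr -0.9 Fz 0.5 | w0.5 gf0.0
```

View pics/w3.png

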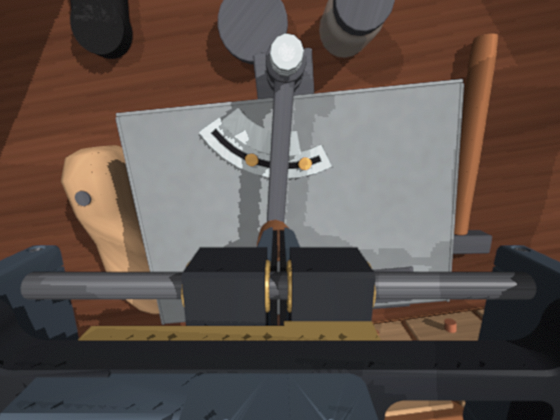

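The arm is against the stop block at (295,143) and the grip at (275,228) lies just under the shut fingertips. Now I'll press down.

```bash
for i in 1 2 3 4; do python3 -m jog '{"jaw":[0,0,0],"slide":[[0,0,0.06],[0,0,0.06],[0,0,0]],"spin":[0,0,0]}' >/dev/null; python3 p.py; done
```

```text
t18.8 r121.4 phi1.444 (82.7deg) yawphi 84.2 z209.5 | Ft 0.6 Fr -0.1 Fz 1.4 | w0.2 gf0.0
t19.1 r121.4 phi1.444 (82.7deg) yawphi 84.2 z205.8 | Ft -0.5 Fr -0.3 Fz 0.1 | w0.5 gf0.0
t19.4 r121.7 phi1.445 (82.8deg) yawphi 84.2 z203.3 | Ft 0.0 Fr 1.6 Fz 4.8 | w0.4 gf1.9
t19.6 r121.7 phi1.445 (82.8deg) yawphi 84.2 z200.2 | Ft -1.1 Fr 1.7 Fz 6.4 | w0.4 gf3.1
```

Contact at about 204 mm and it is sinking with 6 N, as expected.

```bash
for i in 1 2 3 4; do python3 -m jog '{"jaw":[0,0,0],"slide":[[0,0,0.03],[0,0,0.03],[0,0,0]],"spin":[0,0,0]}' >/dev/null; python3 p.py; done
```

```text
t19.9 r121.7 phi1.445 (82.8deg) yawphi 84.2 z198.6 | Ft -0.4 Fr 1.6 Fz 6.7 | w0.5 gf3.5
t20.2 r121.7 phi1.445 (82.8deg) yawphi 84.2 z196.8 | Ft -0.8 Fr 1.6 Fz 8.2 | w0.5 gf3.6
t20.6 r121.8 phi1.444 (82.8deg) yawphi 84.2 z196.1 | Ft -1.3 Fr 2.5 Fz 12.3 | w0.5 gf5.9
t20.9 r121.9 phi1.445 (82.8deg) yawphi 84.2 z195.9 | Ft -2.0 Fr 5.1 Fz 19.3 | w0.2 gf9.3
```

It is firmly home at 195.9 mm (about 19 N). Retreat and check.

```bash
python3 -m jog '{"jaw":[0,0,0,0,0,0,0,0,0,0],"slide":[[0,0,-0.2],[0,0,-0.4],[0,0,-0.8],[0,0,-1],[0,0,-1],[0.0,1,0],[0.0,1,0],[0.0,1,0],[0,1,0],[0,0,0]],"spin":[0,0,0,0,0,0,0,0,0,0]}' >/dev/null; python3 p.py
python3 - <<'E'
from workcell import env
import cv2
b=env.grab_frame("scene")[150:350,200:400,::-1]
cv2.imwrite("pics/e2.png",cv2.resize(b,None,fx=3,fy=3,interpolation=cv2.INTER_CUBIC))
E
```

```text
t21.9 r170.7 phi2.252 (129.0deg) yawphi 84.5 z293.0 | Ft -0.6 Fr -0.4 Fz 0.0 | w0.5 gf0.0
```

View pics/e2.png

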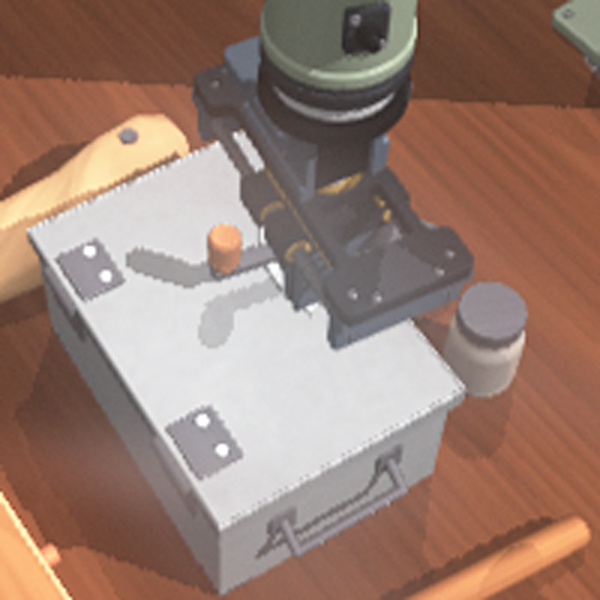

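The lid is shut flat, the handle lies low across it with the grip at (224,250), the robot is clear, and the jar and hammer are in place. Handing in.

```bash
python3 -c "
from workcell import env
print(env.job_done())"
```

```text
the job is handed in; nothing more can be done
None
```

The lid is shut right down and the latch handle is pressed home in the notch (about 19 N down, 11 N at the stop); the robot is clear, I saw nothing else moved, and the job was handed in at about 22 s.

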